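# Refit the knob and bring the red jar of the bitters carousel to the front

## Task

Push the loose square-bored knob fully home onto the square post of the bitters carousel, then, gripping it by its bar, turn the carousel until the jar with the red lid stands straight in line with the gold pointer on the base. Never touch the carousel or its jars with the gripper or arm, and leave the other things on the trolley where they are. Finish while still holding the seated knob, so that the carousel is kept still: do not let go at the end.

Things in the scene. Friction and masses are not known exactly. Their poses are not given: they have to be found in the camera images.
- carousel: Fixed base of the bitters carousel: marble disc 220 mm across, 14 mm high, on the trolley top. Origin: centre of its underside, on the turning axis (z up). Front (gold pointer) is its own -x. On it turns a dark wooden disc 210 mm across, top at 26 mm, with five amber jars and, in the middle, a round gold column ending in a gold flange 48 mm across that carries the square post.
- turntable (a joint): Angle (rad) of the turning part of the carousel about the vertical axis, counter-clockwise from above positive. 0: the red-lidded jar is exactly at the gold pointer. Starts between 0.6 and 2.2; turns from -3.1 to 3.1; friction about 0.05 N m, no spring: it stays where it is left.
- post_foot (a point): Foot of the square steel post, on the turning axis, at the flange's top face, 95 mm above the trolley. Turns with the carousel; x and y are square to the post's flat sides. Post: 22 mm square, 20 mm high (top 3 mm only 19.5 mm square, as a lead-in). The knob is fully home when its underside rests on the flange.
- marked_jar (a point): Centre of the top of the red lid, 92 mm above the trolley, 75 mm from the turning axis; turns with the carousel. Five jars 42 mm across stand fixed in a circle of 75 mm radius, all 92 mm high over the trolley; this one has a red lid and red label, the others black lids and white labels.
- front_pointer (a point): Tip of the gold pointer (12 mm wide) that sticks out at the front of the fixed base, 135 mm from the turning axis, 14 mm above the trolley.
- knob_grip (a point): Centre of the loose knob's grip bar, 49 mm above the knob's underside, z up. The upright wooden bar is 46 mm long (along x), 16 mm thick (along y, the direction to pinch) and 46 mm high (26 to 72 mm above the underside), on top of a gold collar 42 x 42 mm, 26 mm high. Pinch the bar from above.
- knob_mouth (a point): Centre of the knob's underside, 49 mm below knob_grip, same axes: mouth of the square bore, 24 mm wide and 22 mm deep, sides parallel to x and y, 3 mm chamfer at the mouth. It fits the post in any of four quarter-turn positions, with about 0.09 rad of play either way.
- knob: The loose knob, about 140 g, standing upright on the trolley with its bore down, left or right of the carousel; origin at the centre of its underside, axes as knob_grip.
- sugar_pot: White ceramic sugar pot with a blue twist cap and brass bead, 74 mm across and 83 mm high; origin at the centre of its underside. A bystander: leave it.
- jigger: Steel double-cone measuring jigger, 44 mm across and 78 mm high; origin at the centre of its underside. A bystander: leave it.
- coupe: Pink glass coupe on a thin stem, 92 mm across and 128 mm high, behind the carousel to the left; origin at the centre of its foot. A bystander: leave it.
- stirrer_cup: Clear acrylic stirrer cup, 72 mm across and 100 mm high, right of the carousel; origin at the centre of its underside. A bystander: leave it.
There are look-alikes about, which are no part of the job. What is shaped like the carousel but pink, purple or turquoise is not meant.

How it is judged:
On the way, in this order (a step that is already met when the one before it is completed fails the run):
1. the knob is seated on the square post (horizontal distance between knob_mouth and post_foot below 0.005 m and z of knob_mouth in the frame of post_foot between -0.004 and 0.004 m and angle between knob_mouth's own z axis and vertical below 0.08 rad), for 0.2 s.
2. with the knob seated and gripped, the red-lidded jar is brought in line with the pointer (all of step 1 and value of joint turntable between -0.1 and 0.1 rad and contact force between the fingers and knob above 3 N), for 0.2 s.
At the end, for the whole second after the job is handed in: The knob sits fully home on the post (underside within 4 mm of the flange, within 5 mm of the axis, upright within 0.08 rad), the red-lidded jar is within 0.10 rad of the gold pointer and not turning (under 0.05 rad/s), and the gripper's fingers are still gripping the knob (contact over 3 N) (all of step 2 and velocity of joint turntable between -0.05 and 0.05 rad/s); the arm keeps its last pose, push and grip.
It fails at once if the gripper or arm presses on the carousel or its jars (over 2 N) (contact force between any of the fingers, the arm and carousel above 2 N).
It fails at once if a bystander (sugar pot, jigger, coupe or stirrer cup) is moved more than 20 mm or tipped (distance of any of sugar_pot, jigger, coupe, stirrer_cup from where it was at the start of the episode above 0.02 m or angle between any of sugar_pot, jigger, coupe, stirrer_cup's own z axis and vertical above 0.3 rad).
It also fails if it takes over 50 s, if anything falls off the work surface, if the arm or the gripper's body presses on something with over 40 N, if the wrist force passes 120 N, or if a joint passes its speed limit or range.

## Robot

A 6-joint arm with a two-finger parallel gripper is mounted at the origin on the work surface. World frame = base frame: x ahead of the robot, y to its left, z up, the work surface at z = 0. Lengths are in m, angles in rad, forces in N, time in s.
With the tool pointing down it reaches from about 0.4 to 0.825 m from the base axis. Payload 7 kg.
Tool frame: the origin (TCP) lies midway between the tips of the shut fingers; the grasp point (between the pads) lies 19 mm behind it; z points along the fingers, y is the line along which they close (so a half turn about z gives the same grasp; the last joint's range is limited). The gripper opens to 85 mm and grips with 20 to 120 N. Pads are 22 mm wide; open, the fingers measure 114 mm over their backs; the gripper's body (76 mm by 85 mm) begins 54 mm behind the grasp point. The pads swing forward as they close: fully open they stand 13 mm farther back than shut.
Start: joints at [1.6, 0.359, 0.012, 0, -1.224, -0.288], TCP at [0.173, 0.652, 0.204] pointing down, gripper open.
Joint ranges: [-3.07, 3.07], [-1.43, 2.12], [-1.02, 1.25], [-3.03, 1.67], [-3.05, -0], [-3.03, 3.03]. Speed limits (rad/s): [2.39, 2.39, 3.01, 3.14, 3.14, 3.14].

## Interface

Orientations are given as a rotation vector (axis times angle).
In Python, from rig import env gives the robot as it stands.
- The arm moves only by the tool send_rows, never from a script. Its argument "moves" is a list of rows, each an object of numbers: "tx", "ty", "tz": the shift along the tool's x, y, z in cm; "spin": the turn about the tool's z in rad; "hand": the opening, from 0 (shut) to 1 (fully open). A call has 1 to 20 rows; each row is the pose to reach, as a shift and turn from the pose commanded when the call began, along the tool's axes at that moment; what a row does not reach only later rows make up. A row lasts 1/8 s, in which the tool goes at most 62.5 mm and 10.7 degrees, less where a joint would pass 70% of its speed; a pose out of reach is approached as far as the arm can. A call with a gripper value outside its range is refused whole. The fingers move at their own pace and stop on an object; "newtons" is the grip in N (left out, the last holds). Time passes only in rows, so rows that repeat a pose let the fingers close. It gives the time, the measured TCP pose, the force, the opening and the grip force at its end, in the units of the state.
- env.observe(): the state, without advancing time (a new reading comes with each control period).
- env.get_image(name): name is "side" or "top" or "wrist"; returns a dict with "pixels" (384x512x3 uint8, red, green, blue), "mtx" (3x3 intrinsics, pixels), "R" (3x3) and "t" (3): a world point X has camera coordinates R X + t; the wrist camera has in their place "T_tool_cam" (4x4, takes a point from camera to tool coordinates, whose origin is the TCP and whose axes are the flange's). Camera axes: x right, y down, z forward; pixel columns grow to the right and rows downward; lengths in m; the calibration is good to about 2 mm. The wrist camera is an equidistant fisheye: a pixel r from the principal point sees the ray r / f radians off the axis. A picture is of the moment at which its call begins: read the wrist's pose just before it. There is no depth.
- env.hand_in(): hands the job in; it is judged then, once.
The state is a dict: "t": time; "q": joint angles; "joint_velocities": joint speeds; "joint_efforts": joint torques, N m; "eef_pos": TCP position; "tcp_rot": TCP orientation; "ft_force": force on the tool from outside, world axes, zero at the start; "wrist_torque": the same for the moment, N m; "width": finger opening in m; "gripper_force": force on a finger pad.
Only numpy, scipy, OpenCV 4.12 (cv2) and the standard library are available. Lean on these libraries where they do the work, as an engineer would, in place of code of your own. Each camera call takes 0.05 s, during which the arm holds its last target. There are 200 camera calls.

## Working session

There is one attempt and no reset: what is moved stays moved. The work goes in short steps, Python scripts to look and compute and a tool call to move; the robot and the scene stay as the last step left them, time stands still between calls to the robot, and variables do not carry over. Pictures are saved under pics/ and viewed, at most 10 in all, crops included, and the job is handed in when it is done.

Besides the shell and the picture viewer there is one more tool, called after "Emit:" as name(argument=value, ...), one argument or row to a line, values as JSON. send_rows: Moves the arm, as the interface text tells. Its arguments: {"type":"object","properties":{"moves":{"type":"array"},"newtons":{"type":"number"}},"required":["moves"]}

```bash
mkdir -p pics; ls; python3 - <<'E'
from rig import env
import cv2,pickle
o=env.observe();print({k:o[k] for k in('t','eef_pos','tcp_rot','ft_force','width','q')})
d={}
for n in('top','side'):
    d[n]=env.get_image(n);cv2.imwrite(f'pics/{n}0.png',cv2.resize(d[n]['pixels'][:,:,::-1],(800,600),interpolation=cv2.INTER_CUBIC))
    print(n,d[n]['mtx'],d[n]['R'],d[n]['t'])
pickle.dump(d,open('d0.pkl','wb'))
E
```

```text
pics
{'t': 0.0, 'eef_pos': array([0.17264812, 0.6520132 , 0.20348396]), 'tcp_rot': array([ 3.11370452e+00, -4.05396274e-01, -9.21015881e-05]), 'ft_force': array([0.50572443, 0.01422469, 0.37270511]), 'width': 0.0855847316535053, 'q': array([ 1.60009599e+00,  3.59358164e-01,  1.10551939e-02, -3.31950299e-04,
       -1.22407213e+00, -2.88124877e-01])}
top [[463.70389082   0.         252.6573035 ]
 [  0.         463.70389082 193.31957305]
 [  0.           0.           1.        ]] [[-0.01321899 -0.99979989 -0.01501454]
 [-0.99760579  0.0142064  -0.06768211]
 [ 0.06788187  0.0140839  -0.99759395]] [0.00938886 0.5258777  1.3540905 ]
side [[453.59495722   0.         260.0675116 ]
 [  0.         453.59495722 192.49716937]
 [  0.           0.           1.        ]] [[ 0.86749107 -0.49690257  0.0233898 ]
 [-0.24599029 -0.4693677  -0.84804642]
 [ 0.43237486  0.72991904 -0.5294055 ]] [-0.43663728  0.19518435  1.09798756]
```

View pics/top0.png

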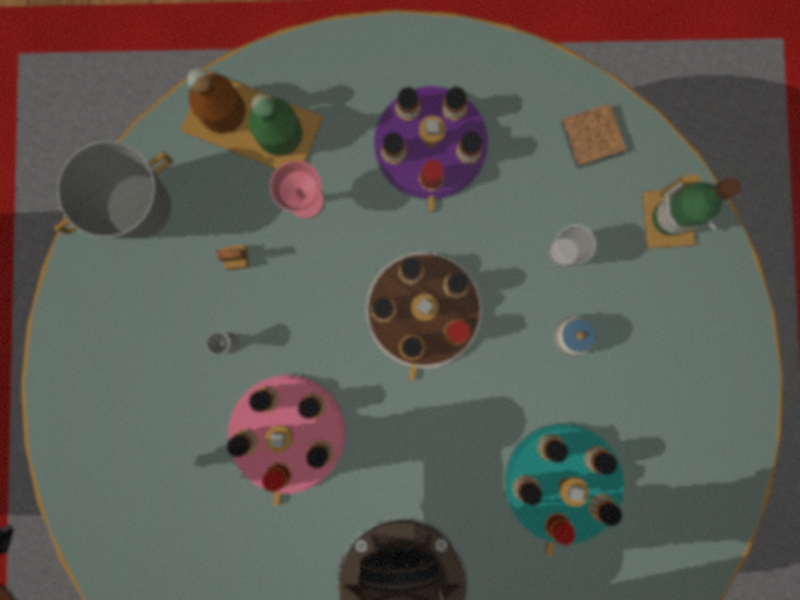

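View pics/side0.png

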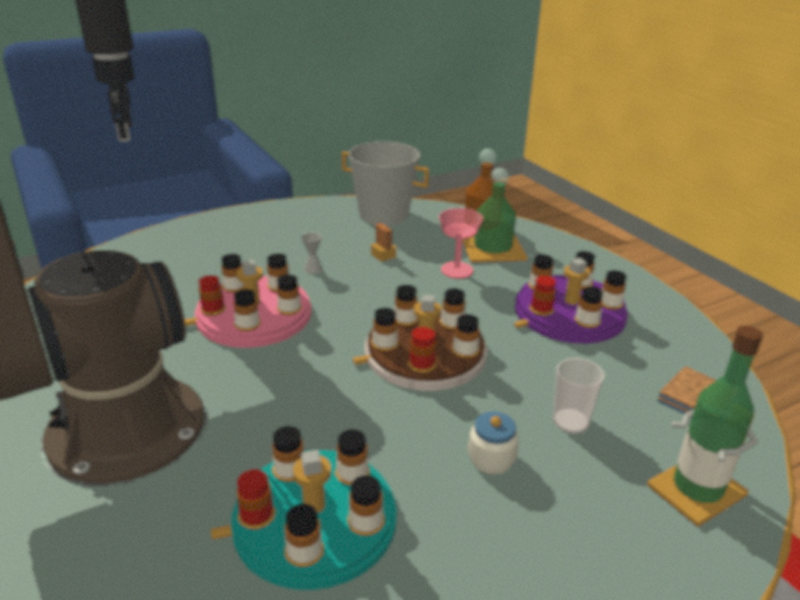

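The top view shows five candidates: the carousels at brown/marble (424,308), pink (285,435), purple (432,142) and turquoise (564,483), and the single wooden-bar knob with gold collar at (233,257). The brown wooden disc on marble fits the description and the coloured ones are look-alikes. Its pointer is at (413,372) and its red lid at (457,332). I'll confirm in a crop.

```bash
cat > h.py <<'E'
import numpy as np
def back(c,u,v,z):
    "pixel (native) -> world point at height z"
    r=c['R'].T@np.linalg.solve(c['mtx'],[u,v,1]); o=-c['R'].T@c['t']
    return o+r*(z-o[2])/r[2]
E
python3 - <<'E'
import pickle,cv2,numpy as np
from h import back
d=pickle.load(open('d0.pkl','rb'));c=d['top']
P=lambda u,v,z:print(u,v,back(c,u/1.5625,v/1.5625,z).round(4))
P(424,310,.02);P(424,307,.115);P(413,376,.014);P(457,332,.092);P(233,257,.072);P(235,262,.026);P(297,185,.12)
im=c['pixels'][:,:,::-1]
a=cv2.resize(im[145:185,125:175],(500,400),interpolation=cv2.INTER_CUBIC)
b=cv2.resize(im[155:255,228:318],(360,400),interpolation=cv2.INTER_CUBIC)
cv2.imwrite('pics/crop.png',np.hstack([a[:, :430],b]))
E
```

```text
424 310 [ 0.51   -0.0528  0.02  ]
424 307 [ 0.5099 -0.0504  0.115 ]
413 376 [ 0.386  -0.0303  0.014 ]
457 332 [ 0.4658 -0.1092  0.092 ]
233 257 [0.6093 0.2968 0.072 ]
235 262 [0.6058 0.304  0.026 ]
297 185 [0.7298 0.1716 0.12  ]
```

View pics/crop.png

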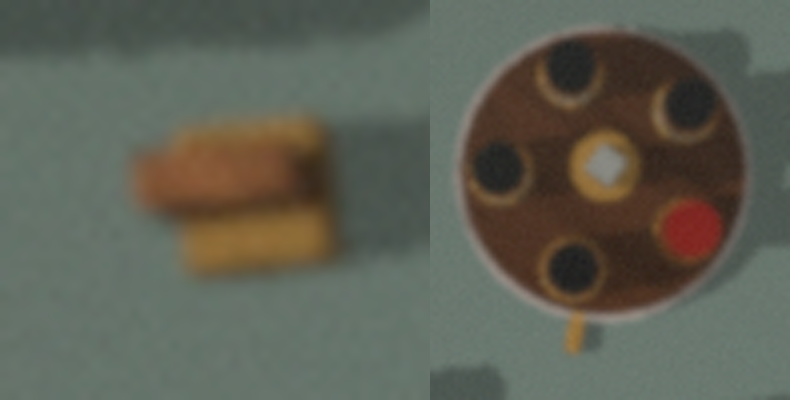

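The crop confirms the brown/marble carousel: pointer bottom-left, red lid lower right, diamond-turned post. The knob has a gold collar with the wooden bar across it. First move goes above the knob.

Emit:
send_rows(
  moves=[
    {"tx":51,"ty":22.5,"tz":0,"spin":1.3,"hand":1},
    {"tx":51,"ty":22.5,"tz":0,"spin":1.3,"hand":1},
    {"tx":51,"ty":22.5,"tz":0,"spin":1.3,"hand":1},
    {"tx":51,"ty":22.5,"tz":0,"spin":1.3,"hand":1},
    {"tx":51,"ty":22.5,"tz":0,"spin":1.3,"hand":1},
    {"tx":51,"ty":22.5,"tz":0,"spin":1.3,"hand":1},
    {"tx":51,"ty":22.5,"tz":0,"spin":1.3,"hand":1},
    {"tx":51,"ty":22.5,"tz":0,"spin":1.3,"hand":1},
    {"tx":51,"ty":22.5,"tz":0,"spin":1.3,"hand":1},
    {"tx":51,"ty":22.5,"tz":0,"spin":1.3,"hand":1},
    {"tx":51,"ty":22.5,"tz":0,"spin":1.3,"hand":1},
    {"tx":51,"ty":22.5,"tz":0,"spin":1.3,"hand":1},
  ],
)

```text
t: 1.6
eef_pos: [0.6074, 0.3053, 0.2044]
tcp_rot: [2.236, -2.207, -0.0]
ft_force: [-0.5, 0.2, 0.9]
width: 0.085
gripper_force: 0.0
```

```bash
python3 - <<'E'
from rig import env
import cv2,pickle
o=env.observe();print({k:o[k] for k in('t','eef_pos','tcp_rot','q')})
w=env.get_image('wrist');print({k:w[k] for k in w if k!='pixels'})
pickle.dump((o,w),open('w1.pkl','wb'))
cv2.imwrite('pics/w1.png',cv2.resize(w['pixels'][:,:,::-1],(800,600),interpolation=cv2.INTER_CUBIC))
E
```

```text
{'t': 1.6, 'eef_pos': array([0.60737029, 0.30529764, 0.20440826]), 'tcp_rot': array([ 2.23608546e+00, -2.20652166e+00, -2.69987032e-04]), 'q': array([ 7.51700082e-01,  3.66547684e-01,  2.38213488e-02, -1.76968762e-04,
       -1.22820230e+00, -7.38331608e-01])}
{'mtx': array([[297.31863964,   0.        , 257.11274327],
       [  0.        , 297.31863964, 192.36053303],
       [  0.        ,   0.        ,   1.        ]]), 'T_tool_cam': array([[ 1.48244071e-04, -9.50308552e-01, -3.11309548e-01,
         7.96049561e-02],
       [ 9.99999730e-01,  3.64741705e-04, -6.37221476e-04,
        -6.22866426e-04],
       [ 7.19104593e-04, -3.11309369e-01,  9.50308350e-01,
        -1.69573749e-01],
       [ 0.00000000e+00,  0.00000000e+00,  0.00000000e+00,
         1.00000000e+00]])}
```

View pics/w1.png

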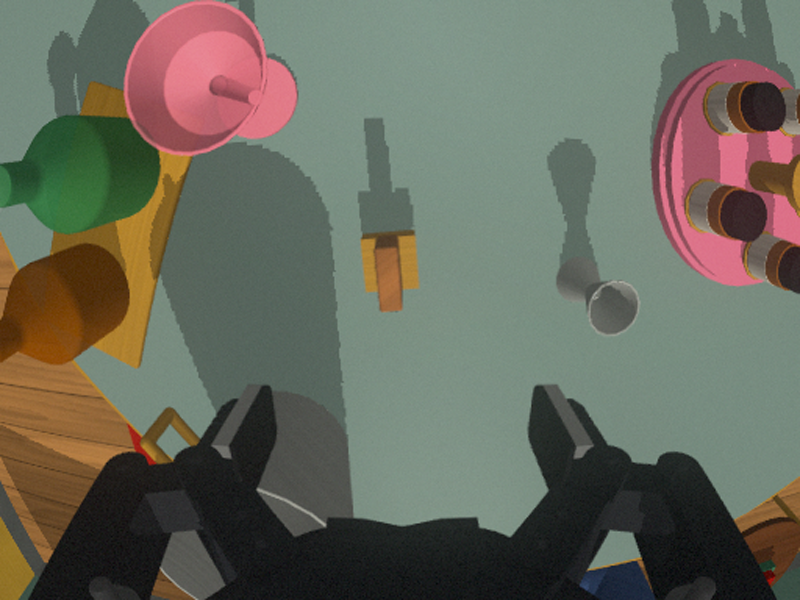

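```bash
cat >> h.py <<'E'
from scipy.spatial.transform import Rotation as Ro
def wback(o,w,u,v,z):
    "wrist fisheye pixel (native) -> world at height z"
    m=w['mtx'];p=np.array([(u-m[0,2])/m[0,0],(v-m[1,2])/m[1,1]]);th=np.linalg.norm(p)
    r=np.r_[p/th*np.sin(th),np.cos(th)];T=w['T_tool_cam'];R=Ro.from_rotvec(o['tcp_rot']).as_matrix()
    r=R@T[:3,:3]@r;c=R@T[:3,3]+o['eef_pos'];return c+r*(z-c[2])/r[2]
E
python3 - <<'E'
import pickle
from h import *
o,w=pickle.load(open('w1.pkl','rb'))
B=lambda u,v,z:wback(o,w,u/1.5625,v/1.5625,z)
C=np.array([B(*p,.026) for p in[(362,240),(415,235),(419,287),(365,293)]]);print(C.round(4),C.mean(0))
T=np.array([B(*p,.072) for p in[(379,312),(403,309)]]);print(T.round(4))
d=T[1]-T[0];print('bar yaw short',np.arctan2(d[1],d[0]),'len',np.hypot(*d[:2]))
for i in range(4):
    d=C[(i+1)%4]-C[i];print(np.arctan2(d[1],d[0]),np.hypot(*d[:2]))
E
```

```text
[[0.6387 0.2916 0.026 ]
 [0.5984 0.2872 0.026 ]
 [0.5944 0.3284 0.026 ]
 [0.6367 0.3338 0.026 ]] [0.61702867 0.31025411 0.026     ]
[[0.6235 0.3332 0.072 ]
 [0.607  0.3307 0.072 ]]
bar yaw short -2.996054798056577 len 0.016710249195789107
-3.0348511173274604 0.04051056598145191
1.6673537427238294 0.04131409012814907
0.12874316453166224 0.04263806666454461
-1.5240518764015578 0.04232613567862512
```

The wrist picture shows the knob at about (390,262), turned 0.1 rad, with nothing close by. Next: descend, grip and lift.

Emit:
send_rows(
  moves=[
    {"tx":-0.4,"ty":-1,"tz":5,"spin":-0.09,"hand":1},
    {"tx":-0.4,"ty":-1,"tz":10,"spin":-0.09,"hand":1},
    {"tx":-0.4,"ty":-1,"tz":14,"spin":-0.09,"hand":1},
    {"tx":-0.4,"ty":-1,"tz":17.2,"spin":-0.09,"hand":1},
    {"tx":-0.4,"ty":-1,"tz":17.2,"spin":-0.09,"hand":1},
    {"tx":-0.4,"ty":-1,"tz":17.2,"spin":-0.09,"hand":0},
    {"tx":-0.4,"ty":-1,"tz":17.2,"spin":-0.09,"hand":0},
    {"tx":-0.4,"ty":-1,"tz":17.2,"spin":-0.09,"hand":0},
    {"tx":-0.4,"ty":-1,"tz":17.2,"spin":-0.09,"hand":0},
    {"tx":-0.4,"ty":-1,"tz":17.2,"spin":-0.09,"hand":0},
    {"tx":-0.4,"ty":-1,"tz":17.2,"spin":-0.09,"hand":0},
    {"tx":-0.4,"ty":-1,"tz":17.2,"spin":-0.09,"hand":0},
  ],
  newtons=60,
)

```text
t: 3.15
eef_pos: [0.6184, 0.3088, 0.0334]
tcp_rot: [-2.331, 2.104, -0.0]
ft_force: [-1.6, -0.4, 5.7]
width: 0.0144
gripper_force: 59.3
```

Emit:
send_rows(
  moves=[
    {"tz":-4},
    {"tz":-9},
    {"tz":-14},
    {"tx":3,"ty":1.5,"tz":-19},
    {"tx":8,"ty":4,"tz":-19},
    {"tx":13,"ty":6.5,"tz":-19},
    {"tx":18,"ty":9,"tz":-19},
    {"tx":23,"ty":11.5,"tz":-19},
    {"tx":27,"ty":13.5,"tz":-19},
    {"tx":28.8,"ty":14.4,"tz":-19},
    {"tx":28.8,"ty":14.4,"tz":-19},
    {"tx":28.8,"ty":14.4,"tz":-19},
  ],
)

```text
invalid input at $.moves[0]: expected keys tx, ty, tz, spin, hand
```

```bash
python3 - <<'E'
from rig import env
import cv2,pickle
o=env.observe();print({k:o[k] for k in('t','eef_pos','tcp_rot','q','width','gripper_force')})
w=env.get_image('wrist')
pickle.dump((o,w),open('w2.pkl','wb'))
cv2.imwrite('pics/w2.png',cv2.resize(w['pixels'][:,:,::-1],(800,600),interpolation=cv2.INTER_CUBIC))
E
```

```text
{'t': 3.15, 'eef_pos': array([0.61838141, 0.30877467, 0.03340786]), 'tcp_rot': array([-2.33139150e+00,  2.10446346e+00, -4.26836826e-04]), 'q': array([ 7.44409207e-01,  5.21150885e-01, -1.46307430e-01,  2.43165920e-04,
       -9.02448965e-01, -6.42333569e-01]), 'width': 0.014380818097380383, 'gripper_force': 59.29027855396271}
```

View pics/w2.png

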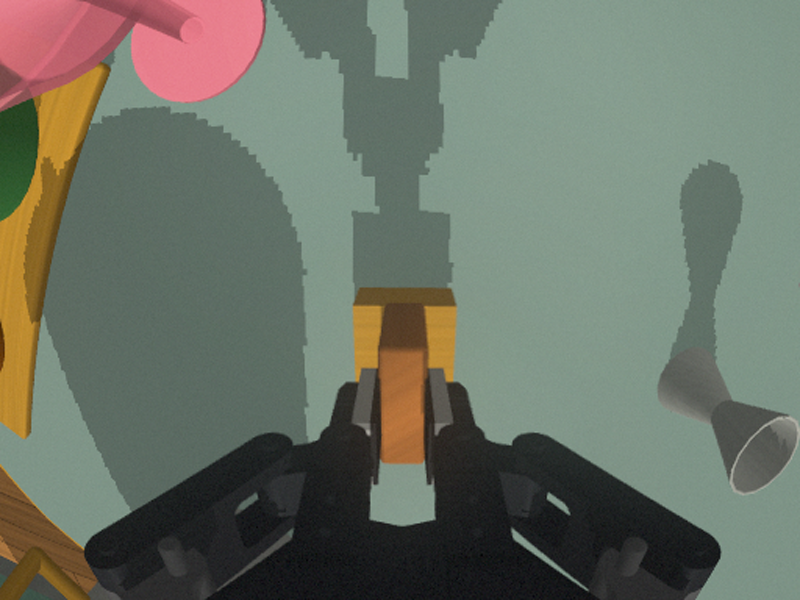

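The move was refused because rows need all keys, but the picture shows the bar squarely gripped at (403,400). Resending the lift with full keys.

Emit:
send_rows(
  moves=[
    {"tx":0,"ty":0,"tz":-4,"spin":0,"hand":0},
    {"tx":0,"ty":0,"tz":-9,"spin":0,"hand":0},
    {"tx":0,"ty":0,"tz":-14,"spin":0,"hand":0},
    {"tx":3,"ty":1.5,"tz":-19,"spin":0,"hand":0},
    {"tx":8,"ty":4,"tz":-19,"spin":0,"hand":0},
    {"tx":13,"ty":6.5,"tz":-19,"spin":0,"hand":0},
    {"tx":18,"ty":9,"tz":-19,"spin":0,"hand":0},
    {"tx":23,"ty":11.5,"tz":-19,"spin":0,"hand":0},
    {"tx":27,"ty":13.5,"tz":-19,"spin":0,"hand":0},
    {"tx":28.8,"ty":14.4,"tz":-19,"spin":0,"hand":0},
    {"tx":28.8,"ty":14.4,"tz":-19,"spin":0,"hand":0},
    {"tx":28.8,"ty":14.4,"tz":-19,"spin":0,"hand":0},
  ],
)

```text
t: 4.7
eef_pos: [0.5047, 0.008, 0.2224]
tcp_rot: [-2.332, 2.105, -0.0]
ft_force: [1.1, 0.0, -1.5]
width: 0.0144
gripper_force: 58.9
```

```bash
python3 - <<'E'
from rig import env
import cv2,pickle
o=env.observe();print({k:o[k] for k in('t','eef_pos','tcp_rot','q','width','gripper_force')})
w=env.get_image('wrist')
pickle.dump((o,w),open('w3.pkl','wb'))
cv2.imwrite('pics/w3.png',cv2.resize(w['pixels'][:,:,::-1],(800,600),interpolation=cv2.INTER_CUBIC))
E
```

```text
{'t': 4.7, 'eef_pos': array([0.5046923 , 0.00797524, 0.2223828 ]), 'tcp_rot': array([-2.33162911e+00,  2.10509624e+00, -7.48545911e-05]), 'q': array([ 4.05523519e-01,  6.34688087e-02, -3.27318308e-01, -7.39585292e-05,
       -1.17974637e+00, -3.03466788e-01]), 'width': 0.014403181694578097, 'gripper_force': 58.86661648750305}
```

View pics/w3.png

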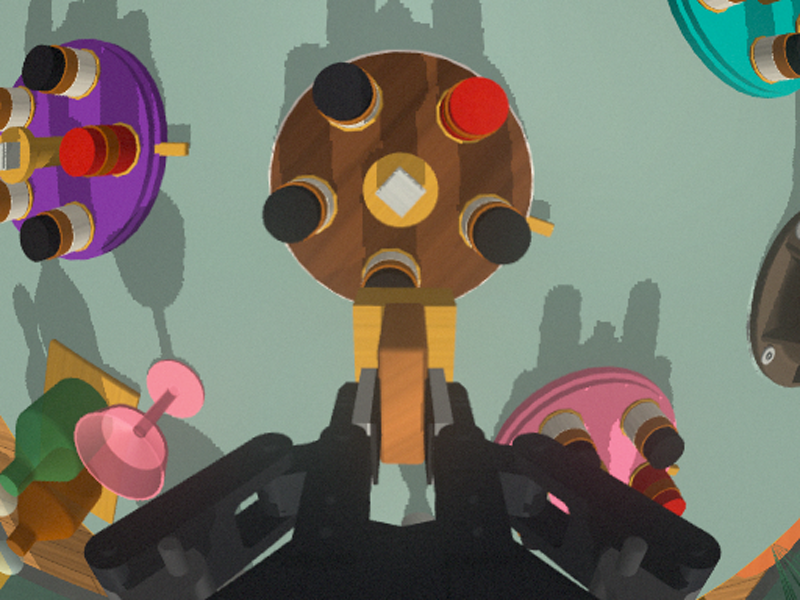

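The wrist picture shows the square post at (401,190), the red lid at (478,107) and the pointer tip at (552,230). I'll measure the post corners and the held knob's offset.

```bash
python3 - <<'E'
import pickle,cv2
from h import *
o,w=pickle.load(open('w3.pkl','rb'))
B=lambda u,v,z:wback(o,w,u/1.5625,v/1.5625,z)
hsv=cv2.cvtColor(w['pixels'],cv2.COLOR_RGB2HSV)
roi=np.zeros(hsv.shape[:2],np.uint8);cv2.circle(roi,(257,121),22,255,-1)
m=cv2.inRange(hsv,(0,0,110),(180,70,255))&roi
n,l,s,c=cv2.connectedComponentsWithStats(m);i=1+s[1:,4].argmax();print(s[i])
h=cv2.findContours((l==i).astype(np.uint8),0,1)[0][0]
r=cv2.minAreaRect(h);print(r)
P=np.array([wback(o,w,*p,.115) for p in cv2.boxPoints(r)]);print(P.round(4),'ctr',P.mean(0).round(4))
for k in range(4):
    d=P[(k+1)%4]-P[k];print(np.arctan2(d[1],d[0]).round(3),np.hypot(*d[:2]).round(4))
g=np.array([B(*p,.095) for p in[(363,190),(439,190),(401,152),(401,227)]]);print('flange',g.round(4),g.mean(0).round(4))
D=np.array([B(*p,.014) for p in[(271,175),(534,175)]]);print('disc',D.round(4))
red=cv2.inRange(hsv,(0,200,200),(8,255,255));red[:,:270]=0;red[110:]=0
mm=cv2.moments(red,True);u,v=mm['m10']/mm['m00'],mm['m01']/mm['m00'];print('red px',u*1.5625,v*1.5625)
R_=wback(o,w,u,v,.092);Q=B(553,231,.014);c=P.mean(0)
print('red',R_,'ptr',Q)
a=lambda p:np.arctan2(*(p-c)[1::-1])
print('turntable',(a(R_)-a(Q)+np.pi)%(2*np.pi)-np.pi,np.hypot(*(R_-c)[:2]),np.hypot(*(Q-c)[:2]))
T=Ro.from_rotvec(o['tcp_rot']).as_matrix()
z=o['eef_pos'][2]-.0334
for pts,zz in[([(380,349),(426,349),(382,463),(424,463)],z+.072),([(353,305),(456,305)],z+.026)]:
    print('knob in tool',[((B(*p,zz)-o['eef_pos'])@T).round(4) for p in pts])
E
```

```text
[241 107  31  32 538]
((255.93701171875, 122.29865264892578), (23.03065299987793, 23.449392318725586), 42.87890625)
[[ 0.5275 -0.0465  0.115 ]
 [ 0.5144 -0.064   0.115 ]
 [ 0.4974 -0.051   0.115 ]
 [ 0.5105 -0.0334  0.115 ]] ctr [ 0.5125 -0.0487  0.115 ]
-2.216 0.0218
2.493 0.0214
0.935 0.022
-0.657 0.0216
flange [[ 0.5359 -0.0456  0.095 ]
 [ 0.4877 -0.0505  0.095 ]
 [ 0.5142 -0.0721  0.095 ]
 [ 0.5093 -0.024   0.095 ]] [ 0.5118 -0.048   0.095 ]
disc [[ 0.6196 -0.0455  0.014 ]
 [ 0.4036 -0.0677  0.014 ]]
red px 480.3860691144709 104.74655777537798
red [ 0.46728653 -0.10889002  0.092     ] ptr [ 0.37945563 -0.02312479  0.014     ]
turntable 1.116839196639721 0.07523682385015001 0.1354525952430455
knob in tool [array([ 0.021 , -0.0074, -0.0386]), array([ 0.021 ,  0.0067, -0.0386]), array([-0.0233, -0.0077, -0.0386]), array([-0.0233,  0.0071, -0.0386])]
knob in tool [array([ 0.0198, -0.0204,  0.0074]), array([0.0198, 0.0211, 0.0074])]
```

Emit:
send_rows(
  moves=[
    {"tx":2,"ty":-0.1,"tz":0,"spin":-0.16,"hand":0},
    {"tx":4,"ty":-0.2,"tz":0,"spin":-0.32,"hand":0},
    {"tx":5.8,"ty":-0.25,"tz":0,"spin":-0.48,"hand":0},
    {"tx":5.8,"ty":-0.25,"tz":1.5,"spin":-0.64,"hand":0},
    {"tx":5.8,"ty":-0.25,"tz":4,"spin":-0.82,"hand":0},
    {"tx":5.8,"ty":-0.25,"tz":6,"spin":-0.82,"hand":0},
    {"tx":5.8,"ty":-0.25,"tz":6.7,"spin":-0.82,"hand":0},
    {"tx":5.8,"ty":-0.25,"tz":6.7,"spin":-0.82,"hand":0},
    {"tx":5.8,"ty":-0.25,"tz":6.7,"spin":-0.82,"hand":0},
  ],
)

```text
t: 5.88
eef_pos: [0.5133, -0.0497, 0.1562]
tcp_rot: [-2.977, 1.001, -0.002]
ft_force: [0.6, -0.4, -0.9]
width: 0.0141
gripper_force: 58.9
```

```bash
python3 - <<'E'
from rig import env
import cv2,pickle,numpy as np
o=env.observe();print({k:o[k] for k in('t','eef_pos','tcp_rot','q','ft_force','gripper_force')},2*np.arctan(o['tcp_rot'][1]/o['tcp_rot'][0]))
w=env.get_image('wrist');s=env.get_image('side')
pickle.dump((o,w,s),open('w4.pkl','wb'))
a=cv2.resize(w['pixels'][:,:,::-1][150:290,170:350],(450,350),interpolation=cv2.INTER_CUBIC)
b=cv2.resize(s['pixels'][:,:,::-1][130:260,215:330],(310,350),interpolation=cv2.INTER_CUBIC)
cv2.imwrite('pics/w4.png',np.hstack([a,b]))
E
```

```text
{'t': 5.875, 'eef_pos': array([ 0.51332763, -0.04969577,  0.15621003]), 'tcp_rot': array([-2.97744552e+00,  1.00066956e+00, -1.80587853e-03]), 'q': array([ 2.84760373e-01,  1.34533644e-01, -4.06094816e-01,  2.98418840e-04,
       -1.02894435e+00,  6.37435347e-01]), 'ft_force': array([ 0.62394418, -0.35888748, -0.88282496]), 'gripper_force': 58.86147379875183} -0.6484468614288715
```

View pics/w4.png

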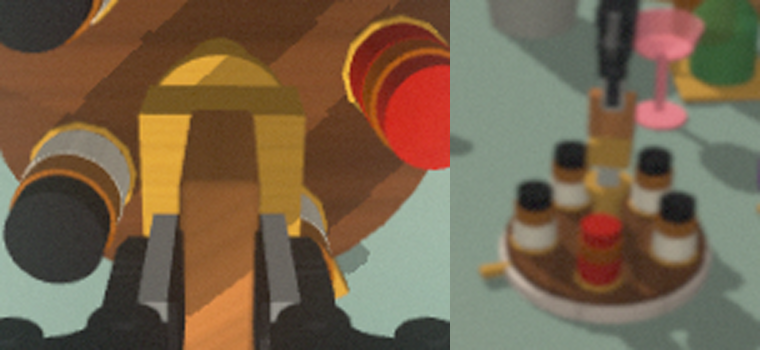

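The knob hovers centred over the post: flange arc at (222,45) under the collar centre at (221,100). The side crop agrees. Now descending gently.

Emit:
send_rows(
  moves=[
    {"tx":0,"ty":0,"tz":0.4,"spin":0,"hand":0},
    {"tx":0,"ty":0,"tz":0.8,"spin":0,"hand":0},
    {"tx":0,"ty":0,"tz":1.2,"spin":0,"hand":0},
    {"tx":0,"ty":0,"tz":1.5,"spin":0,"hand":0},
    {"tx":0,"ty":0,"tz":1.5,"spin":0,"hand":0},
  ],
)

```text
t: 6.6
eef_pos: [0.5129, -0.0497, 0.1401]
tcp_rot: [-2.977, 1.001, -0.001]
ft_force: [2.1, 2.6, -2.1]
width: 0.0142
gripper_force: 59.0
```

Emit:
send_rows(
  moves=[
    {"tx":0,"ty":0,"tz":0.4,"spin":0,"hand":0},
    {"tx":0,"ty":0,"tz":0.8,"spin":0,"hand":0},
    {"tx":0,"ty":0,"tz":1.1,"spin":0,"hand":0},
    {"tx":0,"ty":0,"tz":1.3,"spin":0,"hand":0},
    {"tx":0,"ty":0,"tz":1.3,"spin":0,"hand":0},
    {"tx":0,"ty":0,"tz":1.3,"spin":0,"hand":0},
  ],
)

```text
t: 7.35
eef_pos: [0.513, -0.05, 0.1282]
tcp_rot: [-2.978, 1.001, -0.002]
ft_force: [-1.5, 3.6, 6.5]
width: 0.0142
gripper_force: 60.0
```

Emit:
send_rows(
  moves=[
    {"tx":0,"ty":0,"tz":0.1,"spin":0,"hand":0},
    {"tx":0,"ty":0,"tz":0.15,"spin":0,"hand":0},
    {"tx":0,"ty":0,"tz":0.15,"spin":0,"hand":0},
    {"tx":0,"ty":0,"tz":0.15,"spin":0,"hand":0},
  ],
)

```text
t: 7.85
eef_pos: [0.5132, -0.0502, 0.1281]
tcp_rot: [-2.978, 1.0, -0.003]
ft_force: [-4.9, 3.4, 18.6]
width: 0.0141
gripper_force: 61.6
```

The knob is seated: it stopped at z=0.128, and the extra command only raised the force. Now the turn, clockwise by about 1.2 to take up the play.

Emit:
send_rows(
  moves=[
    {"tx":0,"ty":0,"tz":-0.1,"spin":0.06,"hand":0},
    {"tx":0,"ty":0,"tz":-0.1,"spin":0.14,"hand":0},
    {"tx":0,"ty":0,"tz":-0.1,"spin":0.24,"hand":0},
    {"tx":0,"ty":0,"tz":-0.1,"spin":0.34,"hand":0},
    {"tx":0,"ty":0,"tz":-0.1,"spin":0.44,"hand":0},
    {"tx":0,"ty":0.05,"tz":-0.1,"spin":0.54,"hand":0},
    {"tx":0,"ty":0.05,"tz":-0.1,"spin":0.64,"hand":0},
    {"tx":-0.05,"ty":0.05,"tz":-0.1,"spin":0.74,"hand":0},
    {"tx":-0.05,"ty":0.1,"tz":-0.1,"spin":0.84,"hand":0},
    {"tx":-0.05,"ty":0.1,"tz":-0.1,"spin":0.94,"hand":0},
    {"tx":-0.1,"ty":0.1,"tz":-0.1,"spin":1.04,"hand":0},
    {"tx":-0.1,"ty":0.1,"tz":-0.1,"spin":1.12,"hand":0},
    {"tx":-0.1,"ty":0.1,"tz":-0.1,"spin":1.17,"hand":0},
    {"tx":-0.1,"ty":0.1,"tz":-0.1,"spin":1.2,"hand":0},
    {"tx":-0.1,"ty":0.1,"tz":-0.1,"spin":1.2,"hand":0},
    {"tx":-0.1,"ty":0.1,"tz":-0.1,"spin":1.2,"hand":0},
  ],
)

```text
t: 9.85
eef_pos: [0.5114, -0.0504, 0.1283]
tcp_rot: [-1.892, 2.507, -0.001]
ft_force: [-3.0, 3.5, 12.4]
width: 0.0144
gripper_force: 60.8
```

```bash
python3 - <<'E'
from rig import env
import cv2,pickle,numpy as np
from h import *
o=env.observe();print({k:o[k] for k in('t','eef_pos','tcp_rot','q','ft_force','wrist_torque','gripper_force')},2*np.arctan(o['tcp_rot'][1]/o['tcp_rot'][0]))
w=env.get_image('wrist');t=env.get_image('top');s=env.get_image('side')
pickle.dump((o,w,t,s),open('w5.pkl','wb'))
a=cv2.resize(w['pixels'][:,:,::-1],(512,384))
f=lambda c,x,y:cv2.resize(c['pixels'][:,:,::-1][y:y+96,x:x+128],(256,192),interpolation=cv2.INTER_CUBIC)
cv2.imwrite('pics/w5.png',np.hstack([a,np.vstack([f(t,208,155),f(s,205,160)])]))
E
```

```text
{'t': 9.85, 'eef_pos': array([ 0.51141807, -0.05044953,  0.12828474]), 'tcp_rot': array([-1.89244826e+00,  2.50704635e+00, -1.48293081e-03]), 'q': array([ 2.84754728e-01,  1.59343378e-01, -4.47634253e-01,  8.72495067e-04,
       -9.63043944e-01, -5.62851014e-01]), 'ft_force': array([-3.02429992,  3.53071083, 12.40204967]), 'wrist_torque': array([ 1.15037643,  1.33280083, -0.08908125]), 'gripper_force': 60.76999604701996} -1.8483946741690225
```

View pics/w5.png

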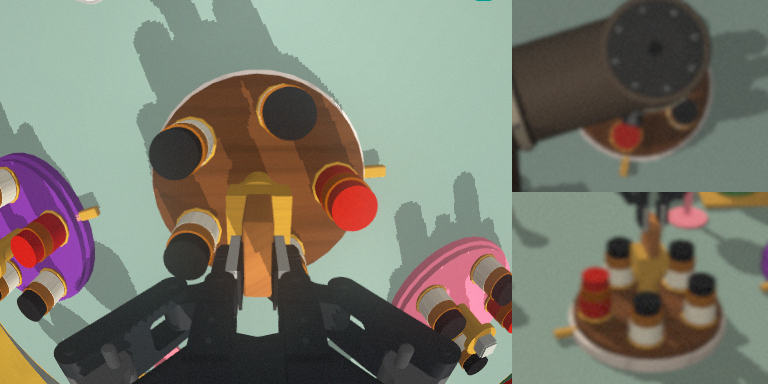

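The wrist view shows the red lid at (353,206) nearly at the pointer tip (385,171). The top crop agrees. Measuring the remaining angle.

```bash
cat > m.py <<'E'
import cv2
from h import *
def angle(o,w,t,ptr):
    c=np.array([.5118,-.0485]);out=[]
    for im,f,b in((w['pixels'],lambda u,v,z:wback(o,w,u,v,z),(320,170,390,240)),(t['pixels'],lambda u,v,z:back(t,u,v,z),(240,200,290,235))):
        h=cv2.cvtColor(im,cv2.COLOR_RGB2HSV);x0,y0,x1,y1=b;h=h[y0:y1,x0:x1]
        m=cv2.inRange(h,(0,190,140),(8,255,255))
        n,l,s,k=cv2.connectedComponentsWithStats(m);i=1+s[1:,4].argmax();u,v=k[i]+[x0,y0]
        R=f(u,v,.092)[:2]-c;out.append((u,v,s[i,4],np.hypot(*R),np.arctan2(R[1],R[0])))
    Q=wback(o,w,*ptr,.014)[:2]-c
    for x in out:print(np.round(x,3))
    print('ptr',np.hypot(*Q),np.arctan2(Q[1],Q[0]))
    for x in out:print('turntable',(x[4]-np.arctan2(Q[1],Q[0])+np.pi)%(2*np.pi)-np.pi)
E
python3 - <<'E'
import pickle
from m import angle
o,w,t,s=pickle.load(open('w5.pkl','rb'));angle(o,w,t,(385.5,171))
E
```

```text
[3.53840e+02 2.07806e+02 1.60700e+03 7.40000e-02 2.88400e+00]
[2.62731e+02 2.22808e+02 2.60000e+01 7.70000e-02 2.84300e+00]
ptr 0.13396253815162032 2.953869247271349
turntable -0.06953403576065309
turntable -0.11077900208108193
```

Turntable is at about −0.07, a slight overshoot. Easing back with a little more pressure, so the knob's friction carries the carousel.

Emit:
send_rows(
  moves=[
    {"tx":0,"ty":0,"tz":0.1,"spin":0,"hand":0},
    {"tx":0,"ty":0,"tz":0.1,"spin":-0.03,"hand":0},
    {"tx":0,"ty":0,"tz":0.1,"spin":-0.06,"hand":0},
    {"tx":0,"ty":0,"tz":0.1,"spin":-0.08,"hand":0},
    {"tx":0,"ty":0,"tz":0.1,"spin":-0.08,"hand":0},
    {"tx":0,"ty":0,"tz":0.1,"spin":-0.08,"hand":0},
  ],
)

```text
t: 10.75
eef_pos: [0.5117, -0.0505, 0.1282]
tcp_rot: [-1.992, 2.428, -0.003]
ft_force: [-6.0, 2.8, 20.6]
width: 0.0145
gripper_force: 61.8
```

```bash
python3 - <<'E'
from rig import env
import pickle
from m import *
o=env.observe();print({k:o[k] for k in('t','eef_pos','ft_force','gripper_force')},2*np.arctan(o['tcp_rot'][1]/o['tcp_rot'][0]))
w=env.get_image('wrist');t=env.get_image('top');pickle.dump((o,w,t),open('w6.pkl','wb'))
# pointer tip: rightmost gold blob right of the disc
h=cv2.cvtColor(w['pixels'],cv2.COLOR_RGB2HSV);m=cv2.inRange(h,(12,120,90),(28,255,255))[150:200,355:400]
ys,xs=np.nonzero(m);print('gold',xs.max()+355,ys[xs>=xs.max()-2].mean()+150)
angle(o,w,t,(xs.max()+355,ys[xs>=xs.max()-2].mean()+150))
E
```

```text
{'t': 10.75, 'eef_pos': array([ 0.51169941, -0.05053087,  0.1282403 ]), 'ft_force': array([-6.03668031,  2.82102316, 20.63296802]), 'gripper_force': 61.76412642002106} -1.7678464498731148
gold 384 180.16666666666666
[3.54067e+02 2.07499e+02 1.61200e+03 7.40000e-02 2.97000e+00]
[2.65824e+02 2.25118e+02 1.70000e+01 8.10000e-02 2.96700e+00]
ptr 0.1325644311598818 2.9610189639628044
turntable 0.009137938405664237
turntable 0.005997553235228548
```

Turntable is now about 0.01 rad by both cameras. The knob is pressed home with a 62 N grip. Settling briefly, then handing in.

Emit:
send_rows(
  moves=[
    {"tx":0,"ty":0,"tz":0,"spin":0,"hand":0},
    {"tx":0,"ty":0,"tz":0,"spin":0,"hand":0},
    {"tx":0,"ty":0,"tz":0,"spin":0,"hand":0},
    {"tx":0,"ty":0,"tz":0,"spin":0,"hand":0},
  ],
)

```text
t: 11.35
eef_pos: [0.5117, -0.0505, 0.1282]
tcp_rot: [-1.992, 2.428, -0.003]
ft_force: [-6.3, 4.0, 20.5]
width: 0.0137
gripper_force: 61.8
```

```bash
python3 -c "
from rig import env
print(env.hand_in())"
```

```text
the job is handed in; nothing more can be done
None
```

The knob is fully home on the post and still gripped at about 62 N, the red-lidded jar measured within about 0.01 rad of the gold pointer, and the job was handed in at about 11.4 s; no verdict came back.

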